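# Pack the sauce carrier and swing the lamp over the waiting meal

### The job

The lamp hangs in the way over the blue carrier: first draw it by its red knob until its head hangs centred over the open meal box, where it must stay. Then pack the order: stand every orange sauce pot upright on the floor of a cell of the carrier, one per cell, and the cutlery case upright on the floor of the long bay. When all is in, swing the carry handle up and over until it seats at its end stop, and last press the green order-ready button right down; leave everything else where it is.

Things in the scene. Friction and masses are not known exactly. Their poses are not given: they have to be found in the camera images.
- carrier: blue moulded carrier fixed to the counter, 176 mm (own x) by 234 mm (own y), walls and ribs 24 mm high, floor 4 mm thick; origin under its centre. Four square 72 mm cells in a 2 x 2 grid for sauce pots (centres at own x = -44 and +44 mm, own y = -73 and +15 mm, 24 mm deep), and one long bay along its +y side for the cutlery case. Its steel carry handle is hinged on its two y ends
- bay (a point): centre of the floor of the carrier's long bay: 160 mm along the carrier's x, 46 mm wide in its y, 24 mm deep; axes as the carrier's
- handle_grip (a point): middle of the handle's black round grip (16 mm thick, 120 mm long, along the carrier's y)
- handle_hinge (a point): on the handle's hinge axis, at the middle of the carrier, 20 mm above the counter; the hinge axis is the carrier's y. With the handle down the grip lies 125 mm to the carrier's -x side of the hinge and 30 mm above it
- handle (a joint): carry handle angle (rad): 0 lying down on the robot's side of the carrier, growing as it swings up and over; it is seated at its end stop at 1.75, a little past upright, and falls back if let go before upright
- lamp_knob (a point): middle of the red round upright knob (18 mm thick, about 50 mm of it free to grip, top at z = 295 mm; this point at z = 275 mm) on the lamp head's axis. Under it hangs the grey shade, 124 mm across, z = 170 to 235 mm; the lamp arm joins the shade at z = 195 to 215 mm
- lamp_elbow (a joint): stiff upright hinge between the lamp's two 250 mm links (rad, grows clockwise seen from above; the links are in line at -1.31, at right angles at 0.26), travel -1.31 to 1.29. It stays where it is left. The first link swings on a like stiff upright hinge (travel about 170 degrees) on a fixed column (32 mm thick, 225 mm high) at the far side of the table, so moving the knob moves both joints
- meal: open black meal box with food, 212 x 152 mm (own x, y), about 60 mm high, fixed in place; origin under its centre
- button_top (a point): centre of the top of the green round order-ready push button, 36 mm across, in a black housing
- button (a joint): travel of the button (m): 0 up, 0.008 fully pressed (about 5 N); springs back
- case: pale wooden cutlery case, a block 130 mm (own x) by 32 mm (own y) by 45 mm high, loose; origin under its centre
- pot0: orange sealed sauce pot with a white lid, 57 mm across, 55 mm tall, loose, upright at the start; origin at the centre of its underside (may be absent)
- pot1: orange sealed sauce pot with a white lid, 57 mm across, 55 mm tall, loose, upright at the start; origin at the centre of its underside (may be absent)
- pot2: orange sealed sauce pot with a white lid, 57 mm across, 55 mm tall, loose, upright at the start; origin at the centre of its underside (may be absent)
- pot3: orange sealed sauce pot with a white lid, 57 mm across, 55 mm tall, loose, upright at the start; origin at the centre of its underside (may be absent)
- squeeze: bystander: yellow squeeze bottle with red cap, 52 mm across, 150 tall; leave alone
- spice: bystander: steel spice can, 52 mm across, 90 tall; leave alone
- spatula: bystander: spatula lying down; leave alone
- brush: bystander: brush lying down; leave alone
- pepper: bystander: plain green canister, 66 mm across, 60 tall; leave alone
Mind the look-alikes: they are no part of the job. What is shaped like the pot1 but purple is not meant. Leave any purple look-alike of the pot2 alone.

How it is judged:
On the way, in this order (a step that is already met when the one before it is completed fails the run):
1. the lamp head hangs still over the middle of the meal box (within 30 mm) (horizontal distance between lamp_knob and meal below 0.03 m and velocity of joint lamp_elbow between -0.05 and 0.05 rad/s), for 1 s.
2. every sauce pot that is present stands in a cell and the cutlery case in its bay, at rest (x of pot0 in the frame of carrier between -0.08 and 0.08 m and y of pot0 in the frame of carrier between -0.107 and 0.053 m and z of pot0 in the frame of carrier between -0.002 and 0.012 m and angle between each of pot0, pot1, pot2, pot3, case's own z axis and vertical below 0.15 rad and linear speed of each of pot0, pot1, pot2, pot3, case below 0.03 m/s and x of pot1 in the frame of carrier between -0.08 and 0.08 m and y of pot1 in the frame of carrier between -0.107 and 0.053 m and z of pot1 in the frame of carrier between -0.002 and 0.012 m and x of pot2 in the frame of carrier between -0.08 and 0.08 m and y of pot2 in the frame of carrier between -0.107 and 0.053 m and z of pot2 in the frame of carrier between -0.002 and 0.012 m and x of pot3 in the frame of carrier between -0.08 and 0.08 m and y of pot3 in the frame of carrier between -0.107 and 0.053 m and z of pot3 in the frame of carrier between -0.002 and 0.012 m and x of case in the frame of bay between -0.03 and 0.03 m and y of case in the frame of bay between -0.02 and 0.02 m and z of case in the frame of bay below 0.008 m), for 0.2 s.
3. the carry handle is swung over to its end stop (beyond 1.65 rad) (value of joint handle above 1.65 rad), for 0.2 s.
4. the green button is pressed right down (over 6 mm) (value of joint button above 0.006 m and value of joint handle above 1.65 rad), for 0.02 s.
At the end, for the whole second after the job is handed in: Lamp knob within 30 mm of above the meal box centre; every present pot upright (0.15 rad) on a cell floor and the case upright on the bay floor (within 30 mm along, 20 mm across), at rest; handle beyond 1.65 rad; button pressed last, then let up (all of step 2 and horizontal distance between lamp_knob and meal below 0.03 m and value of joint handle above 1.65 rad and value of joint button below 0.002 m); the robot touches nothing.
It fails at once if a bystander is moved more than 40 mm (distance of any of squeeze, spice, spatula, brush, pepper from where it was at the start of the episode above 0.04 m).
Of pot0, pot1, pot2, pot3 only 2 to 4 are there at a start; the rules pass over those that are not, and their reading is None.
At some moment in a run one of pot0, pot1, pot2, pot3, case may be knocked a few centimetres aside while the robot is not near it.
Once in a run the grip may slacken for a moment while it holds something.
It also fails if it takes over 208 s, if anything falls off the work surface, if the arm or the gripper's body presses on something with over 40 N, if the wrist force passes 120 N, or if a joint passes its speed limit or range.

### The arm

A 6-joint arm with a two-finger parallel gripper is mounted at the origin on the work surface. World frame = base frame: x ahead of the robot, y to its left, z up, the work surface at z = 0. Lengths are in m, angles in rad, forces in N, time in s.
With the tool pointing down it reaches from about 0.4 to 0.825 m from the base axis. Payload 7 kg.
Tool frame: the origin (TCP) lies at the very end of the fingers, on their centre line; the grasp point (between the pads) lies 19 mm behind it (arm.grasp_offset is the distance from the TCP to the grasp point, in m); z points along the fingers, y is the line along which they close (so a half turn about z gives the same grasp; the last joint's range is limited). The gripper opens to 88 mm and grips with 3 to 60 N. Pads are 19 mm wide; open, the fingers measure 130 mm over their backs; the gripper's body (78 mm by 193 mm) begins 47 mm behind the grasp point.
Start: joints at [1.455, 0.359, 0.012, 0, -1.224, -0.288], TCP at [0.265, 0.621, 0.227] pointing down, gripper open.
Joint ranges: [-3.07, 3.07], [-1.43, 2.12], [-1.02, 1.25], [-3.03, 1.67], [-3.05, -0], [-3.03, 3.03]. Speed limits (rad/s): [2.39, 2.39, 3.01, 3.14, 3.14, 3.14].

### API

Orientations are given as [roll, pitch, yaw] about the fixed x, y, z axes, in that order (R = Rz(yaw) Ry(pitch) Rx(roll)).
In Python, from station import get_state, cams, arm, nets gives the robot as it stands.
- The arm moves only by the shell command python3 -m creep 'ROWS' [FORCE]. ROWS is a JSON object of lists of equal length, an entry for each row: "translation": the shift along the world's x, y, z in mm, a list of three; "spin": the turn about the world's z in rad; "gripper": the opening, from 0 (shut) to 1 (fully open). In form: {"translation": [[dx, dy, dz], ...], "spin": [spin, ...], "gripper": [gripper, ...]}. A call has 1 to 8 rows; each row shifts and turns the commanded pose from where the row before left it; what a row does not reach is not made up. A row lasts 1/10 s, in which the tool goes at most 50 mm and 8.59 degrees, less where a joint would pass 70% of its speed; a pose out of reach is approached as far as the arm can. A call is refused whole if a number of a shift passes 50 or a number of a turn 0.15, either way. A call with a gripper value outside its range is refused whole. The fingers move at their own pace and stop on an object; FORCE is the grip in N (left out, the last holds). Time passes only in rows, so rows that do not move let the fingers close. It gives the time, the measured TCP pose, the force, the opening and the grip force at its end, in the units of the state.
- get_state(): the state, without advancing time (a new reading comes with each control period).
- cams.grab_frame(name): name is "side" or "top"; returns a dict with "img" (480x640x3 uint8, red, green, blue), "mtx" (3x3 intrinsics, pixels), "R" (3x3) and "t" (3): a world point X has camera coordinates R X + t. Camera axes: x right, y down, z forward; pixel columns grow to the right and rows downward; lengths in m; the calibration is good to about 2 mm. A picture is of the moment at which its call begins. There is no depth.
- arm.job_done(): hands the job in; it is judged then, once.
Trained networks look in the newest picture that a camera, given by its name, has taken for a name from the list of things; names that differ only in an ending like _2 or _b are one class to them, and where a whole thing is asked for, a point or a joint stands for the part that bears it (a point fixed in the world has none). Each returns a list of dicts, best first, with "confidence" (0 to 1); they miss things now and then, are a little off and sometimes report something else, mostly with a low value. They report only what shows in the picture. A call takes as long as a camera call. They do not tell look-alikes from the thing itself.
- nets.search_frame(camera, label): "centre" ([x, y, z] in m, in world coordinates, good to about 4 mm: the middle of the surface that is visible of it).
- nets.pinpoint(camera, label): "centre" ([x, y, z] in m, in world coordinates, good to about 4 mm: a listed point, or the origin of a listed thing).
The state is a dict: "t": time; "q": joint angles; "qd": joint speeds; "joint_efforts": joint torques, N m; "eef_pos": TCP position; "ee_rot": TCP orientation; "force": force on the tool from outside, world axes, zero at the start; "moment": the same for the moment, N m; "width": finger opening in m; "gripper_force": force on a finger pad.
Only numpy, scipy, OpenCV 4.12 (cv2) and the standard library are available. Lean on these libraries where they do the work, as an engineer would, in place of code of your own. Each camera call takes 0.05 s, during which the arm holds its last target. There are 200 camera calls.

## Working session

There is one attempt and no reset: what is moved stays moved. The work goes in short steps, Python scripts to look and compute and a shell command to move; the robot and the scene stay as the last step left them, time stands still between calls to the robot, and variables do not carry over. Pictures are saved under pics/ and viewed, at most 14 in all, crops included, and the job is handed in when it is done.

```bash
ls; mkdir -p pics; python3 - <<'E'
from station import get_state,cams,arm,nets
import cv2
s=get_state();print(s)
for c in("top","side"):
    f=cams.grab_frame(c);cv2.imwrite(f"pics/{c}0.png",f["img"][:,:,::-1]);print(c,f["mtx"].tolist(),f["R"].tolist(),f["t"].tolist())
    for n in["carrier","bay","handle_grip","handle_hinge","lamp_knob","meal","button_top","case","pot0","squeeze","spice","spatula","brush","pepper"]:
        print(n,[([round(float(v),3) for v in d["centre"]],round(float(d["confidence"]),2)) for d in nets.pinpoint(c,n)][:8])
E
```

```text
pics
{'t': 0.0, 'q': array([ 1.45510372e+00,  3.59390826e-01,  1.10467790e-02, -3.51728539e-04,
       -1.22409328e+00, -2.88115051e-01]), 'qd': array([ 0.00063662,  0.00094491,  0.00042626, -0.00059807, -0.00056854,
        0.00059902]), 'joint_efforts': array([-2.69040044e-05, -5.82719100e+01,  2.93063825e+01,  6.99740812e+00,
        6.98815507e-03, -1.63716059e-04]), 'eef_pos': array([0.26504494, 0.62024854, 0.2256146 ]), 'ee_rot': array([ 3.13992534e+00, -1.49311723e-04, -4.03927325e-01]), 'force': array([ 0.0880741 ,  0.23041668, -0.04941825]), 'moment': array([-0.01486029,  0.03146856,  0.01760618]), 'gripper_force': 0.0, 'width': 0.08768887939710897}
top [[446.23424439588626, 0.0, 314.86639133998636], [0.0, 446.23424439588626, 236.78882186420063], [0.0, 0.0, 1.0]] [[0.0031422935685761232, -0.9999838575603249, -0.0047339845690889375], [-0.995745151731803, -0.002692917453375189, -0.09211048256413461], [0.09209624744655623, 0.005003280360003197, -0.9957375399129542]] [0.023561654123936047, 0.5688038792570292, 1.128290315028277]
carrier [([0.584, 0.259, -0.001], 0.91)]
bay [([0.5
[... 1369 characters left out ...]
handle_grip [([0.455, 0.279, 0.048], 0.81)]
handle_hinge [([0.582, 0.258, 0.02], 0.91)]
lamp_knob [([0.532, 0.254, 0.275], 0.64)]
meal [([0.602, -0.283, -0.001], 0.57)]
button_top [([0.382, -0.26, 0.025], 0.69)]
case [([0.676, -0.059, 0.001], 0.81), ([0.558, 0.005, 0.001], 0.66)]
pot0 [([0.432, 0.004, -0.0], 0.96), ([0.544, -0.104, 0.003], 0.79), ([0.432, -0.11, 0.004], 0.76), ([0.345, 0.062, -0.0], 0.65), ([0.562, 0.005, -0.0], 0.64), ([0.772, 0.225, -0.003], 0.6)]
squeeze [([0.771, 0.098, 0.0], 0.85), ([0.603, -0.284, -0.0], 0.34), ([0.459, 0.277, 0.046], 0.32)]
spice [([0.773, -0.139, 0.001], 0.71)]
spatula [([0.519, -0.471, 0.004], 0.67)]
brush []
pepper [([0.443, -0.405, -0.001], 0.91)]
```

View pics/top0.png

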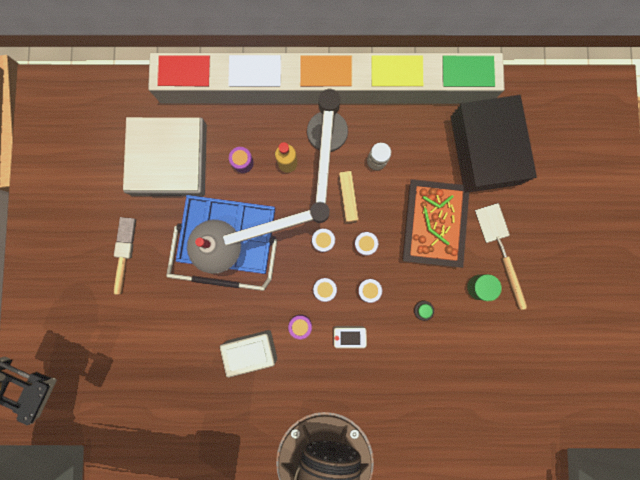

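View pics/side0.png

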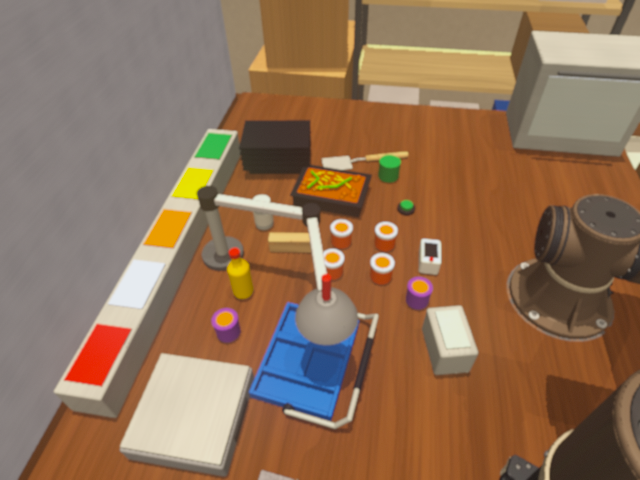

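The top view shows the lamp's red knob at (203,243). The only thing that could be taken for it is the red squeeze-bottle cap at (284,148). Orange pots are at (323,240), (367,243), (325,290) and (370,291), with purple look-alikes at (240,158) and (300,327). The case is at (348,196), which could be confused with the board at (163,155) or the box at (247,355). The button is at (425,311), not the green canister at (487,288). The side view agrees, with the knob at (326,287). I'll check these choices in one crop.

```bash
cat > h.py <<'E'
from station import get_state,cams,arm,nets
import numpy as np,cv2
def proj(f,X):
    c=f["R"]@np.asarray(X,float)+f["t"];p=f["mtx"]@c;return p[:2]/p[2]
def back(f,uv,z):
    d=f["R"].T@np.linalg.solve(f["mtx"],[uv[0],uv[1],1.]);o=-f["R"].T@f["t"];return o+d*(z-o[2])/d[2]
def tri(fs,uvs):
    P=[f["mtx"]@np.c_[f["R"],f["t"]] for f in fs]
    X=cv2.triangulatePoints(P[0],P[1],np.float64(uvs[0]).reshape(2,1),np.float64(uvs[1]).reshape(2,1));return (X[:3]/X[3]).ravel()
def st():
    s=get_state();print("t%.1f"%s["t"],"pos",(s["eef_pos"]*1000).round(1),"yaw %.3f"%s["ee_rot"][2],"q",s["q"].round(2),"F",s["force"].round(1),"w %.4f"%s["width"],"gf %.1f"%s["gripper_force"])
    return s
def find(n,cs=("top","side")):
    for c in cs:
        cams.grab_frame(c)
        print(n,c,[(np.round(d["centre"],3).tolist(),round(float(d["confidence"]),2)) for d in nets.pinpoint(c,n)][:6])
E
python3 - <<'E'
from h import *
im=cv2.imread("pics/top0.png");f=cams.grab_frame("top")
cv2.imwrite("pics/crop.png",cv2.resize(im[130:350,170:450],None,fx=2.8,fy=2.7))
g=cams.grab_frame("side")
def red(f,box):
    i=f["img"].astype(int);m=(i[...,0]>130)&(i[...,1]<70)&(i[...,2]<70);k=np.zeros_like(m);k[box[1]:box[3],box[0]:box[2]]=1
    ys,xs=np.where(m&k);print(xs.min(),xs.max(),ys.min(),ys.max());return xs.mean(),ys.mean()
a=red(f,(190,225,225,260));b=red(g,(310,265,345,310));print(a,b,tri([f,g],[a,b]))
print("col",back(f,(329,101),.23),"elbow",back(f,(320,211),.23),proj(f,[.533,.257,.275]),proj(g,[.533,.257,.275]))
st()
E
```

```text
201 203 239 245
322 342 267 299
(np.float64(202.5), np.float64(242.66666666666666)) (np.float64(329.79), np.float64(281.64666666666665)) [0.53039671 0.2504778  0.27950577]
col [ 0.84866754 -0.00581777  0.23      ] elbow [0.6053547  0.01338764 0.23      ] [199.92851228 242.73110371] [326.47684323 285.75770037]
t1.6 pos [265.2 620.7 226.6] yaw -0.404 q [ 1.46  0.36  0.01  0.   -1.22 -0.29] F [-0.1  0.1  0.2] w 0.0880 gf 0.0
```

View pics/crop.png

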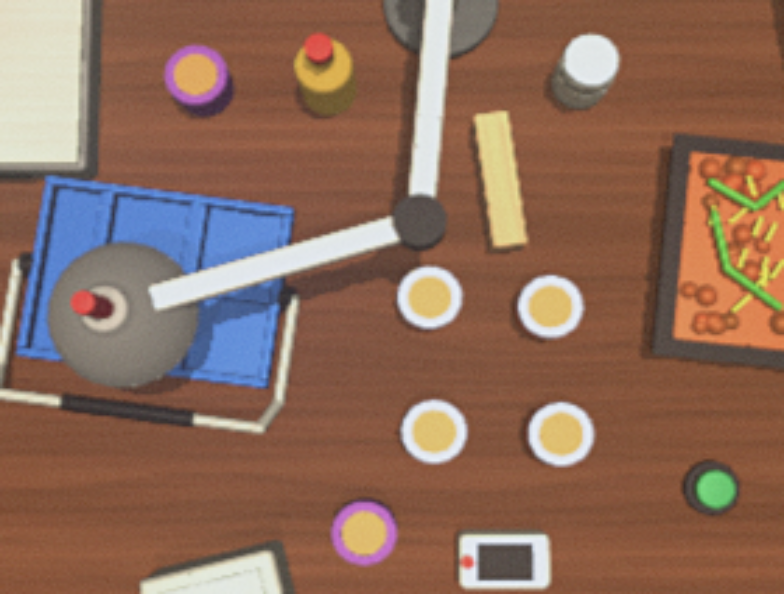

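The crop confirms it. The four pots have white rims and stand at crop (430,297), (550,307), (434,432) and (560,434). The purple ones are at (197,78) and (364,533). The pale case is at (500,180), and the knob with red tip is at (85,303). Going to the knob now.

```bash
python3 -m creep '{"translation":[[0,0,50],[0,0,45],[30,-41,0],[30,-41,0],[30,-41,0],[30,-41,0],[30,-41,0],[30,-41,0]],"spin":[0,0,0,0,0,0,0,0],"gripper":[1,1,1,1,1,1,1,1]}' 20 | tail -3; python3 -m creep '{"translation":[[30,-41,0],[30,-41,0],[28,-38,0],[0,0,0],[0,0,0],[0,0,0]],"spin":[0,0,0,0,0,0],"gripper":[1,1,1,1,1,1]}'; python3 -c "
from h import *
s=st();p=s['eef_pos']
for c in('top','side'):
  f=cams.grab_frame(c);cv2.imwrite(f'pics/k{c}.png',f['img'][:,:,::-1])
a=cv2.imread('pics/ktop.png')[180:320,130:320];b=cv2.imread('pics/kside.png')[200:360,240:430]
cv2.imwrite('pics/k.png',np.hstack([cv2.resize(a,(390,290)),cv2.resize(b,(390,290))]))
find('lamp_knob')"
```

```text
force: [1.2, 0.6, 0.8]
width: 0.0877
gripper_force: 0.0
t: 3.0
eef_pos: [0.5292, 0.2603, 0.3216]
ee_rot: [-3.141, 0.0, -0.404]
force: [-0.7, 0.5, -0.7]
width: 0.0878
gripper_force: 0.0
t3.0 pos [529.2 260.3 321.6] yaw -0.404 q [ 0.79  0.17 -0.03 -0.   -1.37  0.38] F [-0.7  0.5 -0.7] w 0.0878 gf 0.0
lamp_knob top [([0.536, 0.257, 0.279], 0.65)]
lamp_knob side [([0.533, 0.253, 0.273], 0.66), ([0.562, 0.006, -0.003], 0.42)]
```

View pics/k.png

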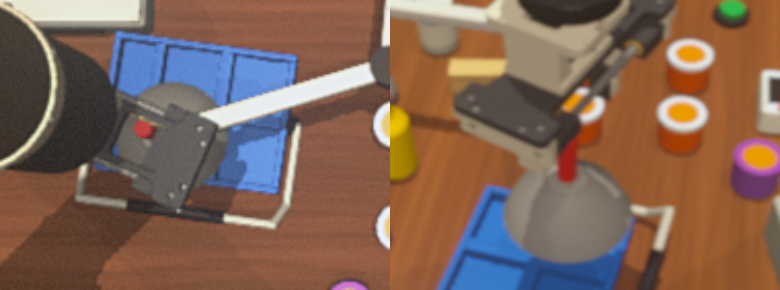

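The crop shows the fingers straddling the knob at (143,128). Lowering and closing.

```bash
python3 -m creep '{"translation":[[4,-4,-30],[0,0,-30],[0,0,-6],[0,0,0],[0,0,0],[0,0,0],[0,0,0],[0,0,0]],"spin":[0,0,0,0,0,0,0,0],"gripper":[1,1,1,1,0,0,0,0]}' 25 ; python3 -m creep '{"translation":[[0,0,0],[0,0,0],[0,0,0],[0,0,0]],"spin":[0,0,0,0],"gripper":[0,0,0,0]}' ; python3 -c "
from h import *
s=st();p=s['eef_pos'][:2];C=np.array([.849,-.006]);T=np.array([.6025,-.283])
r0,r1=np.linalg.norm(p-C),np.linalg.norm(T-C);a0,a1=[np.arctan2(*(q-C)) for q in(p,T)]
a0,a1=a0%(2*np.pi),a1%(2*np.pi)
u=np.linspace(0,1,25);P=np.array([C+(r0+(r1-r0)*k)*np.array([np.cos(a0+(a1-a0)*k),np.sin(a0+(a1-a0)*k)])for k in u]) if 0 else np.array([C+(r0+(r1-r0)*k)*np.array([np.cos(b),np.sin(b)]) for k,b in [(k,a) for k,a in zip(u,np.linspace(np.arctan2(p[1]-C[1],p[0]-C[0])%(2*np.pi),np.arctan2(T[1]-C[1],T[0]-C[0])%(2*np.pi),25))]])
print((np.diff(P,axis=0)*1000).round().astype(int).tolist())"
```

```text
t: 4.1
eef_pos: [0.5336, 0.2561, 0.2563]
ee_rot: [-3.141, -0.001, -0.404]
force: [1.0, 0.3, 0.3]
width: 0.0613
gripper_force: 0.0
t: 4.5
eef_pos: [0.5334, 0.2559, 0.2555]
ee_rot: [3.142, 0.0, -0.404]
force: [-0.3, -0.3, -0.9]
width: 0.0297
gripper_force: 0.0
t4.5 pos [533.4 255.9 255.5] yaw -0.404 q [ 0.78  0.21 -0.13  0.   -1.23  0.39] F [-0.3 -0.3 -0.9] w 0.0297 gf 0.0
[[-15, -22], [-13, -22], [-12, -23], [-10, -24], [-9, -24], [-7, -25], [-5, -25], [-4, -25], [-2, -25], [-1, -25], [1, -25], [3, -25], [4, -25], [6, -24], [7, -24], [9, -23], [10, -22], [12, -22], [13, -21], [14, -20], [15, -19], [16, -18], [17, -16], [18, -15]]
```

```bash
python3 -m creep '{"translation":[[0,0,0],[0,0,0],[0,0,0],[-8,-11,0],[-7,-11,0],[-7,-11,0],[-6,-11,0],[-6,-12,0]],"spin":[0,0,0,0,0,0,0,0],"gripper":[0,0,0,0,0,0,0,0]}' 25 ; python3 -m creep '{"translation":[[-6,-11,0],[-5,-12,0],[-5,-12,0],[-5,-12,0],[-4,-12,0],[-4,-12,0]],"spin":[0,0,0,0,0,0],"gripper":[0,0,0,0,0,0]}' ; python3 -c "
from h import *
s=st();find('lamp_knob')"
```

```text
t: 5.3
eef_pos: [0.4986, 0.199, 0.2555]
ee_rot: [-3.141, 0.0, -0.404]
force: [-2.2, 4.0, -0.3]
width: 0.0173
gripper_force: 25.0
t: 5.9
eef_pos: [0.4701, 0.1278, 0.2556]
ee_rot: [3.142, -0.0, -0.404]
force: [-1.4, 3.0, -1.0]
width: 0.0174
gripper_force: 25.0
t5.9 pos [470.1 127.8 255.6] yaw -0.404 q [ 0.67  0.03 -0.34  0.   -1.2   0.5 ] F [-1.4  3.  -1. ] w 0.0174 gf 25.0
lamp_knob top []
lamp_knob side [([0.469, 0.125, 0.278], 0.81)]
```

```bash
python3 -m creep '{"translation":[[-6,-25,0],[-5,-25,0],[-4,-25,0],[-2,-25,0],[-1,-25,0],[1,-25,0],[3,-25,0],[4,-25,0]],"spin":[0,0,0,0,0,0,0,0],"gripper":[0,0,0,0,0,0,0,0]}' |grep -E "pos|force|width"; python3 -m creep '{"translation":[[6,-24,0],[7,-24,0],[9,-23,0],[10,-22,0],[12,-22,0],[13,-21,0],[14,-20,0],[15,-19,0]],"spin":[0,0,0,0,0,0,0,0],"gripper":[0,0,0,0,0,0,0,0]}'|grep -E "pos|force|width"; python3 -m creep '{"translation":[[14,-9,0],[14,-9,0],[14,-9,0],[14,-9,0],[0,0,0],[0,0,0]],"spin":[0,0,0,0,0,0],"gripper":[0,0,0,0,0,0]}' |grep -E "pos|force|width"; python3 -c "
from h import *
s=st();find('lamp_knob');find('meal')"
```

```text
eef_pos: [0.4601, -0.0719, 0.2556]
force: [-1.7, 2.6, 0.5]
width: 0.0178
gripper_force: 25.0
eef_pos: [0.5462, -0.2476, 0.2556]
force: [-3.6, 0.7, 3.2]
width: 0.0175
gripper_force: 25.0
eef_pos: [0.6034, -0.2828, 0.2556]
force: [1.0, -0.2, 2.9]
width: 0.0177
gripper_force: 25.0
t8.3 pos [ 603.4 -282.8  255.6] yaw -0.404 q [-0.15  0.33  0.03  0.   -1.28  1.31] F [ 1.  -0.2  2.9] w 0.0177 gf 25.0
lamp_knob top [([0.596, -0.276, 0.278], 0.69), ([0.452, 0.274, 0.049], 0.2)]
lamp_knob side [([0.597, -0.282, 0.277], 0.61)]
meal top []
meal side [([0.604, -0.283, 0.002], 0.72)]
```

```bash
python3 -m creep '{"translation":[[0,0,0],[0,0,0],[0,0,0],[0,0,0],[0,0,0],[0,0,20],[0,0,40],[0,0,40]],"spin":[0,0,0,0,0,0,0,0],"gripper":[0.6,0.6,0.6,0.6,0.6,0.6,0.6,0.6]}' 25 |grep -E "pos|force|width";  python3 -m creep '{"translation":[[-30,50,0],[-30,50,0],[-30,50,0],[-30,50,0],[-30,0,0],[0,0,0],[0,0,0],[0,0,0]],"spin":[0,0,0,0,0,0,0,0],"gripper":[1,1,1,1,1,1,1,1]}' |grep -E "pos|force|width"; python3 -c "
from h import *
s=st()
for n in ['lamp_knob','meal','case','pot0','carrier','bay','handle_hinge','handle_grip']:find(n)
for c in('top','side'):
  f=cams.grab_frame(c);cv2.imwrite(f'pics/p{c}.png',f['img'][:,:,::-1])"
```

```text
eef_pos: [0.602, -0.2821, 0.3562]
force: [1.0, -0.4, 1.5]
width: 0.0528
gripper_force: 0.0
eef_pos: [0.4699, -0.1108, 0.3556]
force: [1.0, -0.1, 0.1]
width: 0.0873
gripper_force: 0.0
t10.3 pos [ 469.9 -110.8  355.6] yaw -0.404 q [ 0.18 -0.03 -0.17  0.   -1.43  0.99] F [ 1.  -0.1  0.1] w 0.0873 gf 0.0
lamp_knob top [([0.595, -0.277, 0.281], 0.66)]
lamp_knob side [([0.598, -0.281, 0.274], 0.68)]
meal top [([0.606, -0.286, 0.002], 0.9), ([0.596, -0.277, 0.28], 0.58)]
meal side [([0.604, -0.284, -0.0], 0.71)]
case top [([0.677, -0.06, -0.001], 0.67), ([0.606, -0.284, -0.0], 0.6)]
case side [([0.674, -0.06, 0.002], 0.64)]
pot0 top [([0.77, 0.219, 0.002], 0.62), ([0.59, -0.02, 0.004], 0.59), ([0.552, -0.1, 0.0], 0.55), ([0.677, -0.063, -0.003], 0.37)]
pot0 side [([0.768, 0.224, -0.001], 0.89), ([0.344, 0.062, -0.003], 0.86), ([0.544, -0.103, -0.0], 0.68), ([0.43, 0.004, 0.001], 0.67), ([0.433, -0.112, 0.002], 0.65), ([0.586, -0.018, 0.0], 0.64)]
carrier top []
carrier side [([0.579, 0.261, 0.003], 0.87), ([0.442, -0.411, -0.002], 0.47)]
bay top [([0.587, 0.343, 0.002], 0.88), ([0.577, 0.256, 0.02], 0.66)]
bay side [([0.588, 0.344, 0.005], 0.75), ([0.601, -0.283, -0.003], 0.53), ([0.776, -0.139, 0.002], 0.3)]
handle_hinge top [([0.576, 0.257, 0.019], 0.84), ([0.765, 0.101, -0.005], 0.56)]
handle_hinge side [([0.583, 0.262, 0.02], 0.85)]
handle_grip top [([0.551, -0.102, 0.0], 0.19)]
handle_grip side [([0.458, 0.28, 0.047], 0.59), ([0.586, 0.347, 0.006], 0.55)]
```

View pics/ptop.png

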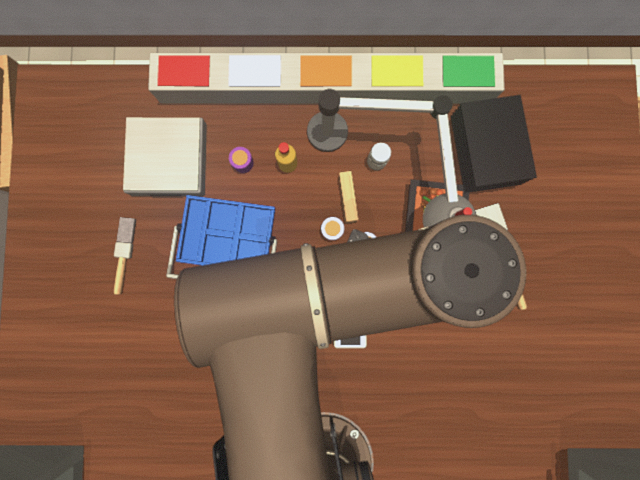

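The picture shows the lamp head over the meal box at (447,212) and the carrier clear. One pot has been knocked to (332,228), about 35 mm from where it was. Next I'll measure the carrier and case poses.

```bash
cat >> h.py <<'E'
def caserect(f,box,z=.045):
    i=f["img"].astype(int);m=(i[...,0]>165)&(i[...,1]>130)&(i[...,2]<185)&(i[...,0]-i[...,2]>35)
    k=np.zeros(m.shape,np.uint8);k[box[1]:box[3],box[0]:box[2]]=m[box[1]:box[3],box[0]:box[2]]
    n,l,s,_=cv2.connectedComponentsWithStats(k);b=1+np.argmax(s[1:,4]);ys,xs=np.where(l==b)
    P=np.float32([back(f,(x,y),z)[:2]*1000 for x,y in zip(xs,ys)]);return cv2.minAreaRect(P)
E
python3 - <<'E'
from h import *
f=cams.grab_frame("top")
print("case",caserect(f,(330,160,375,230)))
i=f["img"].astype(int)
m=((i[...,2]>i[...,0]+50)&(i[...,2]>90)).astype(np.uint8)
n,l,s,_=cv2.connectedComponentsWithStats(m);b=1+np.argmax(s[1:,4]);ys,xs=np.where(l==b);print(s[b])
P=np.float32([back(f,(x,y),.024)[:2]*1000 for x,y in zip(xs,ys)])
# top edge (far x) : for each column max x, left edge: each row
col=[(back(f,(c,ys[xs==c].min()-.5),.024)[:2]*1000) for c in range(192,270,2)]
col=np.array(col);a=np.polyfit(col[:,1],col[:,0],1);print("far edge slope",a,"res",np.std(col[:,0]-np.polyval(a,col[:,1])))
h=cv2.convexHull(np.stack([xs,ys],1).astype(np.int32))[:,0];ap=cv2.approxPolyDP(h,4,True)[:,0]
print([(p.tolist(),(back(f,p,.024)[:2]*1000).round(0).tolist()) for p in ap])
E
```

```text
case ((673.6248779296875, -60.739784240722656), (129.2264862060547, 32.4532356262207), 7.888879299163818)
[ 176  195   99   71 5302]
far edge slope [1.33907541e-01 6.30635429e+02] res 0.7466014118058689
[([274, 207], [647.0, 132.0]), ([267, 253], [527.0, 149.0]), ([202, 265], [495.0, 316.0]), ([176, 260], [508.0, 384.0]), ([186, 195], [678.0, 363.0])]
```

```bash
python3 -m creep '{"translation":[[41,10,-20],[41,10,-20],[41,10,-20],[41,10,-20],[40,10,-20],[0,0,-40],[0,0,-40],[0,0,-40]],"spin":[0.109,0.109,0.108,0.108,0.108,0,0,0],"gripper":[0.8,0.8,0.8,0.8,0.8,0.8,0.8,0.8]}' 30 |grep -E "pos|rot|force|width"; python3 -m creep '{"translation":[[0,0,-40],[0,0,0],[0,0,0],[0,0,0]],"spin":[0,0,0,0],"gripper":[0.8,0.8,0.8,0.8]}' |grep -E "pos|rot|force|width"; python3 -c "
from h import *
st();find('case')
f=cams.grab_frame('side');cv2.imwrite('pics/c.png',cv2.resize(f['img'][170:330,200:400,::-1],(700,560)))"
```

```text
eef_pos: [0.6737, -0.0605, 0.1335]
ee_rot: [3.142, 0.0, 0.138]
force: [0.8, -0.0, -0.3]
width: 0.0704
gripper_force: 0.0
eef_pos: [0.6753, -0.0606, 0.0983]
ee_rot: [3.141, -0.004, 0.139]
force: [-0.0, 0.1, 0.2]
width: 0.07
gripper_force: 0.0
t13.2 pos [675.3 -60.6  98.3] yaw 0.139 q [ 0.2   0.46 -0.14  0.   -0.97  1.51] F [-0.   0.1  0.2] w 0.0700 gf 0.0
case top [([0.676, -0.062, -0.005], 0.88), ([0.577, 0.257, 0.017], 0.66)]
case side [([0.672, -0.058, 0.004], 0.67), ([0.577, 0.261, 0.002], 0.23)]
```

View pics/c.png

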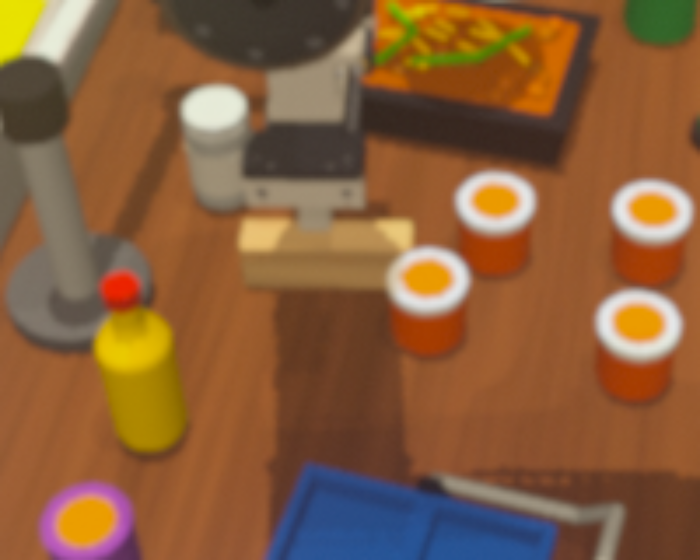

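The crop shows the gripper squarely above the case, which spans (240,220) to (412,290). Lowering and gripping.

```bash
python3 -m creep '{"translation":[[0,0,-37],[0,0,-37],[0,0,0],[0,0,0],[0,0,0],[0,0,0],[0,0,0],[0,0,0]],"spin":[0,0,0,0,0,0,0,0],"gripper":[0.8,0.8,0.8,0.3,0.3,0.3,0.3,0.3]}' 35 |grep -E "pos|rot|force|width"; python3 -m creep '{"translation":[[0,0,0],[0,0,0],[0,0,0],[0,0,30],[0,0,30],[0,0,40]],"spin":[0,0,0,0,0,0],"gripper":[0.3,0.3,0.3,0.3,0.3,0.3]}' |grep -E "pos|rot|force|width"; python3 -c "
from h import *
st()"
```

```text
eef_pos: [0.674, -0.0605, 0.0226]
ee_rot: [-3.142, -0.002, 0.138]
force: [0.6, -0.0, 0.4]
width: 0.0355
gripper_force: 0.0
eef_pos: [0.672, -0.0607, 0.1205]
ee_rot: [-3.141, 0.004, 0.138]
force: [0.9, 0.5, -1.7]
width: 0.0318
gripper_force: 35.0
t14.9 pos [672.  -60.7 120.5] yaw 0.138 q [ 0.2   0.44 -0.12 -0.   -1.02  1.51] F [ 0.9  0.5 -1.7] w 0.0318 gf 35.0
```

```bash
python3 -m creep '{"translation":[[-10,45,0],[-10,45,0],[-10,45,0],[-10,45,0],[-10,45,0],[-9,45,0],[-9,45,0],[-9,45,0]],"spin":[-0.03,-0.03,-0.03,-0.03,-0.03,-0.03,-0.03,-0.03],"gripper":[0.3,0.3,0.3,0.3,0.3,0.3,0.3,0.3]}' 35 |grep -E "pos|rot|force|width"; python3 -m creep '{"translation":[[-9,45,0],[0,0,-20],[0,0,-20],[0,0,-10],[0,0,0],[0,0,0]],"spin":[-0.03,0,0,0,0,0],"gripper":[0.3,0.3,0.3,0.3,0.3,0.3]}' |grep -E "pos|rot|force|width"; python3 -c "
from h import *
st();find('bay');find('case')
f=cams.grab_frame('side');cv2.imwrite('pics/b.png',cv2.resize(f['img'][270:430,210:410,::-1],(700,560)))
f=cams.grab_frame('top');cv2.imwrite('pics/btop.png',cv2.resize(f['img'][170:310,140:300,::-1],(640,560)))"
```

```text
eef_pos: [0.5956, 0.301, 0.1212]
ee_rot: [3.141, 0.0, -0.103]
force: [1.6, 0.1, -1.0]
width: 0.0319
gripper_force: 35.0
eef_pos: [0.5879, 0.3441, 0.0719]
ee_rot: [3.141, -0.0, -0.132]
force: [0.2, 1.2, -0.4]
width: 0.0316
gripper_force: 35.0
t16.3 pos [587.9 344.1  71.9] yaw -0.132 q [ 0.82  0.49 -0.16  0.   -0.92  0.62] F [ 0.2  1.2 -0.4] w 0.0316 gf 35.0
bay top [([0.589, 0.344, 0.002], 0.88), ([0.431, 0.002, -0.002], 0.28)]
bay side [([0.587, 0.346, 0.006], 0.85)]
case top [([0.593, 0.342, 0.045], 0.75)]
case side [([0.59, 0.345, 0.051], 0.94)]
```

View pics/b.png

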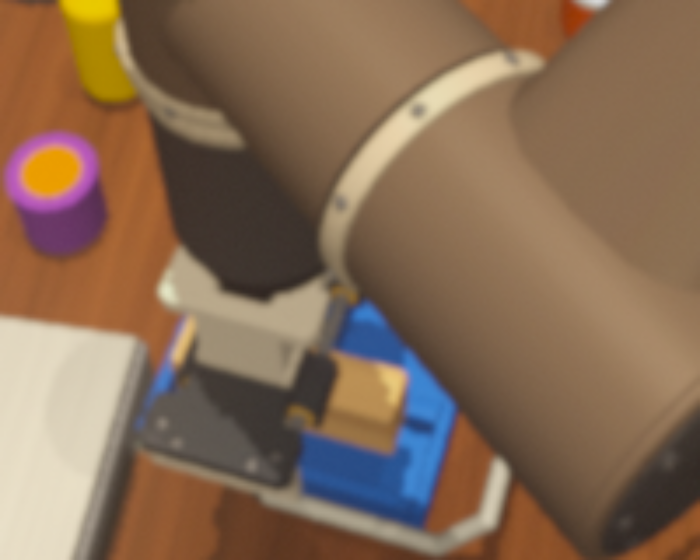

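The case hangs over the bay and lines up with it, with its visible end at crop (365,390). Lowering in.

```bash
python3 -m creep '{"translation":[[0,0,-20],[0,0,-10],[0,0,-6],[0,0,-5],[0,0,0],[0,0,0]],"spin":[0,0,0,0,0,0],"gripper":[0.3,0.3,0.3,0.3,0.3,0.3]}' 35 |grep -E "pos|rot|force|width"; python3 -m creep '{"translation":[[0,0,-2],[0,0,-2],[0,0,0]],"spin":[0,0,0],"gripper":[0.3,0.3,0.3]}' |grep -E "pos|rot|force|width"; python3 -c "
from h import *
st()"
```

```text
eef_pos: [0.5878, 0.3445, 0.0309]
ee_rot: [-3.141, -0.0, -0.132]
force: [-0.4, 0.4, -0.6]
width: 0.0317
gripper_force: 35.0
eef_pos: [0.5875, 0.3443, 0.0265]
ee_rot: [-3.142, 0.0, -0.132]
force: [0.0, 0.3, -1.1]
width: 0.0316
gripper_force: 35.0
t17.7 pos [587.5 344.3  26.5] yaw -0.132 q [ 0.82  0.54 -0.19 -0.   -0.84  0.62] F [ 0.   0.3 -1.1] w 0.0316 gf 35.0
```

```bash
python3 -m creep '{"translation":[[0,0,0],[0,0,0],[0,0,0],[0,0,0],[0,0,20],[0,0,40],[0,0,50],[0,0,0]],"spin":[0,0,0,0,0,0,0,0],"gripper":[0.55,0.55,0.55,0.55,0.55,0.55,0.55,0.55]}' 35 |grep -E "pos|rot|force|width"; python3 -m creep '{"translation":[[0,-50,0],[0,-50,0],[0,-50,0],[0,-50,0],[0,0,0],[0,0,0]],"spin":[0,0,0,0,0,0],"gripper":[0.9,0.9,0.9,0.9,0.9,0.9]}' |grep -E "pos|rot|force|width"; python3 - <<'E'
from h import *
st();find('case');find('pot0')
f=cams.grab_frame('top');print(caserect(f,(170,180,280,250),.049))
g=cams.grab_frame('side')
# pots: orange lid discs at z=.055 top
for n,F in(('t',f),('s',g)):
    hsv=cv2.cvtColor(F["img"],cv2.COLOR_RGB2HSV);m=cv2.inRange(hsv,(0,0,185),(180,60,255))
    k,l,s,c=cv2.connectedComponentsWithStats(m)
    for j in range(1,k):
        if 60<s[j,4]<700:
            ys,xs=np.where(l==j);e=cv2.minEnclosingCircle(np.stack([xs,ys],1).astype(np.float32))
            X=back(F,(s[j,0]+s[j,2]/2-.5,s[j,1]+s[j,3]/2-.5),.055)*1000
            print(n,s[j].tolist(),X.round(0)[:2],round(e[1],1))
E
```

```text
eef_pos: [0.5912, 0.3469, 0.1449]
ee_rot: [-3.133, -0.009, -0.13]
force: [0.1, 0.5, 1.3]
width: 0.0482
gripper_force: 0.0
eef_pos: [0.5878, 0.1431, 0.137]
ee_rot: [-3.141, -0.001, -0.134]
force: [0.9, 0.2, 0.4]
width: 0.0784
gripper_force: 0.0
t19.1 pos [587.8 143.1 137. ] yaw -0.134 q [ 0.56  0.32 -0.27  0.   -0.99  0.88] F [0.9 0.2 0.4] w 0.0784 gf 0.0
case top []
case side [([0.586, 0.343, 0.006], 0.97)]
pot0 top [([0.345, 0.062, 0.002], 0.78), ([0.549, -0.101, -0.001], 0.68), ([0.434, -0.112, -0.001], 0.67), ([0.591, -0.02, 0.002], 0.66), ([0.434, 0.001, -0.003], 0.58), ([0.773, 0.219, 0.001], 0.58)]
pot0 side [([0.772, 0.222, -0.002], 0.81), ([0.346, 0.061, 0.001], 0.67), ([0.589, -0.015, -0.0], 0.47)]
((690.4174194335938, 145.9364471435547), (51.29596710205078, 6.437652587890625), 25.118844985961914)
t [371, 143, 20, 19, 297] [ 785. -143.] 9.8
t [242, 186, 30, 46, 99] [638. 174.] 25.3
t [321, 217, 23, 23, 228] [588. -18.] 11.4
t [138, 233, 19, 23, 153] [547. 449.] 13.1
t [355, 232, 23, 23, 232] [ 551. -104.] 11.5
t [239, 246, 36, 44, 181] [488. 171.] 26.6
t [313, 278, 24, 24, 249] [434.   1.] 11.7
t [359, 279, 23, 24, 243] [ 432. -113.] 11.7
t [334, 328, 33, 20, 368] [316. -62.] 17.7
s [608, 37, 32, 32, 547] [ -464. -1275.] 21.3
s [249, 133, 22, 6, 124] [ 876. -486.] 10.6
s [626, 143, 14, 25, 250] [-295. -546.] 12.5
s [252, 194, 18, 13, 181] [ 792. -178.] 8.7
s [421, 238, 20, 27, 276] [318. -54.] 15.1
s [376, 260, 19, 12, 94] [428.  10.] 9.8
s [330, 307, 35, 11, 121] [503. 159.] 17.5
s [370, 314, 8, 23, 74] [441. 184.] 11.4
s [285, 410, 51, 17, 203] [543. 407.] 26.0
s [260, 472, 23, 8, 91] [592. 517.] 11.1
```

The nets put the case in its bay at (0.586, 0.343, z 0.006). Next is pot A at (589,-18), with the diagonal tool yaw 0.655.

```bash
python3 -m creep '{"translation":[[0,-27,0],[0,-27,0],[0,-27,0],[0,-27,0],[1,-27,0],[0,-26,0],[0,0,-30],[0,0,-20]],"spin":[0.132,0.132,0.132,0.131,0.131,0.131,0,0],"gripper":[1,1,1,1,1,1,1,1]}' 20 |grep -E "pos|rot|force|width"; python3 -m creep '{"translation":[[0,0,-30],[0,0,-29],[0,0,0],[0,0,0],[0,0,0],[0,0,0],[0,0,0],[0,0,0]],"spin":[0,0,0,0,0,0,0,0],"gripper":[1,1,1,1,0.5,0.5,0.5,0.5]}' |grep -E "pos|rot|force|width"; python3 -m creep '{"translation":[[0,0,0],[0,0,0],[0,0,30],[0,0,30],[0,0,20],[0,0,0]],"spin":[0,0,0,0,0,0],"gripper":[0.5,0.5,0.5,0.5,0.5,0.5]}' |grep -E "pos|rot|force|width";python3 -c "
from h import *
st()"
```

```text
eef_pos: [0.5883, -0.0174, 0.0857]
ee_rot: [-3.141, -0.0, 0.656]
force: [-0.9, 0.1, -0.3]
width: 0.0874
gripper_force: 0.0
eef_pos: [0.589, -0.0165, 0.0284]
ee_rot: [3.141, -0.001, 0.657]
force: [-0.1, 0.6, 0.2]
width: 0.061
gripper_force: 0.0
eef_pos: [0.5902, -0.0163, 0.1104]
ee_rot: [3.14, -0.004, 0.658]
force: [0.2, 0.4, -2.4]
width: 0.0555
gripper_force: 20.0
t21.8 pos [590.2 -16.3 110.4] yaw 0.658 q [ 0.3   0.32 -0.33  0.   -0.91  1.92] F [ 0.2  0.4 -2.4] w 0.0555 gf 20.0
```

```bash
python3 -m creep '{"translation":[[6,48,0],[5,47,0],[6,48,0],[5,47,0],[6,48,0],[5,47,0],[0,0,0],[0,0,-20]],"spin":[0,0,0,0,0,0,0,0],"gripper":[0.5,0.5,0.5,0.5,0.5,0.5,0.5,0.5]}' 20 |grep -E "pos|rot|force|width"; python3 -m creep '{"translation":[[0,0,-20],[0,0,0],[0,0,0]],"spin":[0,0,0],"gripper":[0.5,0.5,0.5]}' |grep -E "pos|rot|force|width";python3 -c "
from h import *
st();find('pot0');find('carrier')"
```

```text
eef_pos: [0.6222, 0.2708, 0.088]
ee_rot: [3.141, -0.003, 0.66]
force: [-0.0, 1.2, -2.3]
width: 0.0555
gripper_force: 20.0
eef_pos: [0.621, 0.2677, 0.0666]
ee_rot: [3.141, 0.002, 0.657]
force: [-0.3, 0.0, -1.8]
width: 0.0557
gripper_force: 20.0
t22.9 pos [621.  267.7  66.6] yaw 0.657 q [ 0.69  0.49 -0.17  0.   -0.91  1.53] F [-0.3  0.  -1.8] w 0.0557 gf 20.0
pot0 top [([0.549, -0.103, -0.0], 0.98), ([0.431, -0.113, -0.003], 0.88), ([0.77, 0.219, 0.001], 0.79), ([0.623, 0.267, 0.041], 0.75), ([0.342, 0.06, -0.004], 0.68), ([0.435, -0.001, 0.0], 0.67)]
pot0 side [([0.772, 0.226, -0.001], 0.92), ([0.547, -0.103, 0.005], 0.91), ([0.342, 0.059, -0.002], 0.7)]
carrier top [([0.579, 0.258, 0.0], 0.88)]
carrier side [([0.58, 0.263, -0.002], 0.67)]
```

```bash
python3 -m creep '{"translation":[[2,1,-15],[0,0,-10],[0,0,-5],[0,0,-3],[0,0,0],[0,0,0]],"spin":[0,0,0,0,0,0],"gripper":[0.5,0.5,0.5,0.5,0.5,0.5]}' 20 |grep -E "pos|rot|force|width"; python3 -m creep '{"translation":[[0,0,0],[0,0,0],[0,0,0],[0,0,30],[0,0,50],[-5,-40,0],[-5,-45,0],[-5,-45,0]],"spin":[0,0,0,0,0,0,0,0],"gripper":[0.78,0.78,0.78,0.78,0.78,1,1,1]}' |grep -E "pos|rot|force|width";python3 -c "
from h import *
st();find('pot0',('side',))"
```

```text
eef_pos: [0.6237, 0.2695, 0.0346]
ee_rot: [3.141, -0.0, 0.657]
force: [0.5, -1.2, -1.3]
width: 0.0556
gripper_force: 20.0
eef_pos: [0.6083, 0.1385, 0.1154]
ee_rot: [3.141, -0.002, 0.658]
force: [1.1, -0.4, 0.1]
width: 0.0858
gripper_force: 0.0
t24.7 pos [608.3 138.5 115.4] yaw 0.658 q [ 0.54  0.36 -0.25  0.   -0.95  1.69] F [ 1.1 -0.4  0.1] w 0.0858 gf 0.0
pot0 side [([0.342, 0.062, -0.001], 0.96), ([0.432, 0.004, 0.0], 0.74), ([0.771, 0.221, -0.003], 0.62), ([0.623, 0.267, 0.006], 0.59), ([0.434, -0.11, 0.001], 0.58)]
```

```bash
python3 -m creep '{"translation":[[-12,-48,0],[-12,-48,0],[-12,-48,0],[-12,-48,0],[-11,-49,0],[0,0,-20],[0,0,-10],[0,0,0]],"spin":[0,0,0,0,0,0,0,0],"gripper":[1,1,1,1,1,1,1,1]}' 20 |grep -E "pos|rot|force|width"; python3 -m creep '{"translation":[[0,0,-30],[0,0,-27],[0,0,0],[0,0,0],[0,0,0],[0,0,0],[0,0,0],[0,0,0]],"spin":[0,0,0,0,0,0,0,0],"gripper":[1,1,1,0.5,0.5,0.5,0.5,0.5]}' |grep -E "pos|rot|force|width"; python3 -m creep '{"translation":[[0,0,0],[0,0,0],[0,0,30],[0,0,30],[0,0,20],[0,0,0]],"spin":[0,0,0,0,0,0],"gripper":[0.5,0.5,0.5,0.5,0.5,0.5]}' |grep -E "pos|rot|force|width";python3 -c "
from h import *
st()"
```

```text
eef_pos: [0.5488, -0.1012, 0.0833]
ee_rot: [-3.14, 0.002, 0.657]
force: [0.1, 0.1, -0.0]
width: 0.0876
gripper_force: 0.0
eef_pos: [0.5503, -0.1014, 0.0286]
ee_rot: [3.14, -0.001, 0.658]
force: [-0.4, 1.3, 6.7]
width: 0.0562
gripper_force: 20.0
eef_pos: [0.5513, -0.1014, 0.1105]
ee_rot: [3.139, -0.004, 0.657]
force: [0.8, 0.5, -1.2]
width: 0.0551
gripper_force: 20.0
t27.0 pos [ 551.3 -101.4  110.5] yaw 0.657 q [ 0.17  0.27 -0.4   0.   -0.89  2.06] F [ 0.8  0.5 -1.2] w 0.0551 gf 20.0
```

```bash
python3 -m creep '{"translation":[[-2,48,0],[-2,48,0],[-2,48,0],[-2,48,0],[-2,48,0],[-2,48,0],[-1,47,0],[-1,47,0]],"spin":[0,0,0,0,0,0,0,0],"gripper":[0.5,0.5,0.5,0.5,0.5,0.5,0.5,0.5]}' 20 |grep -E "pos|rot|force|width"; python3 -m creep '{"translation":[[0,0,-20],[0,0,-20],[0,0,0],[0,0,0]],"spin":[0,0,0,0],"gripper":[0.5,0.5,0.5,0.5]}' |grep -E "pos|rot|force|width";python3 -c "
from h import *
st();find('pot0')"
```

```text
eef_pos: [0.5345, 0.2821, 0.1064]
ee_rot: [-3.141, 0.002, 0.657]
force: [2.1, -0.3, -1.6]
width: 0.0556
gripper_force: 20.0
eef_pos: [0.5352, 0.28, 0.0668]
ee_rot: [3.141, 0.002, 0.657]
force: [-0.3, 0.3, -0.8]
width: 0.0556
gripper_force: 20.0
t28.2 pos [535.2 280.   66.8] yaw 0.657 q [ 0.81  0.39 -0.34  0.   -0.84  1.42] F [-0.3  0.3 -0.8] w 0.0556 gf 20.0
pot0 top [([0.774, 0.216, 0.006], 0.96), ([0.343, 0.059, -0.0], 0.77), ([0.431, 0.003, -0.002], 0.72), ([0.534, 0.283, 0.039], 0.62), ([0.432, -0.111, -0.004], 0.61)]
pot0 side [([0.622, 0.268, 0.004], 0.63), ([0.532, 0.28, 0.04], 0.6), ([0.773, 0.222, -0.003], 0.6), ([0.436, -0.109, 0.001], 0.58)]
```

```bash
python3 -m creep '{"translation":[[2,-1,-15],[0,0,-10],[0,0,-5],[0,0,-3],[0,0,0],[0,0,0]],"spin":[0,0,0,0,0,0],"gripper":[0.5,0.5,0.5,0.5,0.5,0.5]}' 20 |grep -E "pos|rot|force|width"; python3 -m creep '{"translation":[[0,0,0],[0,0,0],[0,0,0],[0,0,30],[0,0,50],[-17,-46,0],[-17,-46,0],[-17,-46,0]],"spin":[0,0,0,0,0,0,0,0],"gripper":[0.78,0.78,0.78,0.78,0.78,1,1,1]}' |grep -E "pos|rot|force|width";python3 -m creep '{"translation":[[-17,-46,0],[-17,-46,0],[-17,-47,0],[0,0,0],[0,0,0]],"spin":[0,0,0,0,0],"gripper":[1,1,1,1,1]}' |grep -E "pos|rot|force|width";python3 -c "
from h import *
st();find('pot0')"
```

```text
eef_pos: [0.5378, 0.2798, 0.0349]
ee_rot: [3.142, -0.0, 0.657]
force: [0.0, -0.7, -1.0]
width: 0.0556
gripper_force: 20.0
eef_pos: [0.4858, 0.1404, 0.115]
ee_rot: [3.142, -0.001, 0.658]
force: [0.7, -0.4, -0.1]
width: 0.0851
gripper_force: 0.0
eef_pos: [0.4356, 0.0017, 0.1152]
ee_rot: [3.141, -0.002, 0.655]
force: [0.5, 0.6, 0.3]
width: 0.088
gripper_force: 0.0
t30.3 pos [435.6   1.7 115.2] yaw 0.655 q [ 0.46  0.07 -0.65  0.   -0.85  1.77] F [0.5 0.6 0.3] w 0.0880 gf 0.0
pot0 top [([0.771, 0.217, 0.001], 0.77), ([0.624, 0.27, 0.01], 0.75), ([0.539, 0.283, 0.005], 0.72), ([0.432, -0.112, -0.003], 0.7)]
pot0 side [([0.774, 0.222, 0.001], 0.74), ([0.53, 0.276, 0.005], 0.71), ([0.344, 0.063, -0.0], 0.68), ([0.432, -0.111, 0.003], 0.62), ([0.621, 0.267, -0.0], 0.6)]
```

```bash
python3 -m creep '{"translation":[[-2,0,-30],[0,0,-30],[0,0,-27],[0,0,0],[0,0,0],[0,0,0],[0,0,0],[0,0,0]],"spin":[0,0,0,0,0,0,0,0],"gripper":[1,1,1,1,0.5,0.5,0.5,0.5]}' 20|grep -E "pos|rot|force|width"; python3 -m creep '{"translation":[[0,0,0],[0,0,0],[0,0,0],[0,0,30],[0,0,30],[0,0,20],[0,0,0]],"spin":[0,0,0,0,0,0,0],"gripper":[0.5,0.5,0.5,0.5,0.5,0.5,0.5]}' |grep -E "pos|rot|force|width";python3 -c "
from h import *
st()"
```

```text
eef_pos: [0.4343, 0.0029, 0.0286]
ee_rot: [3.141, -0.002, 0.657]
force: [0.6, -0.3, 0.5]
width: 0.061
gripper_force: 0.0
eef_pos: [0.4352, 0.0032, 0.1102]
ee_rot: [3.14, -0.005, 0.657]
force: [-0.3, -0.4, -0.9]
width: 0.056
gripper_force: 20.0
t32.0 pos [435.2   3.2 110.2] yaw 0.657 q [ 0.46  0.07 -0.66  0.   -0.83  1.76] F [-0.3 -0.4 -0.9] w 0.0560 gf 20.0
```

```bash
python3 -m creep '{"translation":[[36,36,0],[36,36,0],[36,36,0],[35,36,0],[35,35,0],[0,0,-20],[0,0,-20],[0,0,0]],"spin":[0,0,0,0,0,0,0,0],"gripper":[0.5,0.5,0.5,0.5,0.5,0.5,0.5,0.5]}' 20 |grep -E "pos|rot|force|width"; python3 -m creep '{"translation":[[0,0,0],[0,0,0]],"spin":[0,0],"gripper":[0.5,0.5]}' |grep -E "pos|rot|force|width";python3 -c "
from h import *
st();find('pot0')"
```

```text
eef_pos: [0.6068, 0.1783, 0.063]
ee_rot: [-3.14, 0.008, 0.656]
force: [-1.4, -0.2, -1.7]
width: 0.0556
gripper_force: 20.0
eef_pos: [0.6099, 0.1795, 0.0684]
ee_rot: [3.141, -0.001, 0.657]
force: [-0.4, 0.5, -1.6]
width: 0.0555
gripper_force: 20.0
t33.0 pos [609.9 179.5  68.4] yaw 0.657 q [ 0.59  0.43 -0.27  0.   -0.87  1.63] F [-0.4  0.5 -1.6] w 0.0555 gf 20.0
pot0 top [([0.344, 0.062, 0.002], 0.74), ([0.768, 0.215, 0.002], 0.71), ([0.428, -0.112, -0.001], 0.7), ([0.536, 0.281, 0.004], 0.7), ([0.608, 0.178, 0.037], 0.42)]
pot0 side [([0.624, 0.267, 0.003], 0.93), ([0.342, 0.06, -0.002], 0.74), ([0.534, 0.282, 0.004], 0.73), ([0.588, 0.34, 0.008], 0.64), ([0.77, 0.223, 0.0], 0.61), ([0.608, 0.183, 0.042], 0.54)]
```

```bash
python3 -m creep '{"translation":[[2,1,-15],[0,0,-10],[0,0,-6],[0,0,-3],[0,0,0],[0,0,0]],"spin":[0,0,0,0,0,0],"gripper":[0.5,0.5,0.5,0.5,0.5,0.5]}' 20 |grep -E "pos|rot|force|width"; python3 -m creep '{"translation":[[0,0,0],[0,0,0],[0,0,0],[0,0,30],[0,0,50],[-30,-49,0],[-30,-49,0],[-30,-49,0]],"spin":[0,0,0,0,0,0,0,0],"gripper":[0.78,0.78,0.78,0.78,0.78,1,1,1]}' |grep -E "pos|rot|force|width";python3 -m creep '{"translation":[[-30,-49,0],[-30,-49,0],[-29,-47,0],[0,0,0],[0,0,0]],"spin":[0,0,0,0,0],"gripper":[1,1,1,1,1]}' |grep -E "pos|rot|force|width";python3 -c "
from h import *
st();find('pot0')"
```

```text
eef_pos: [0.6116, 0.1806, 0.0334]
ee_rot: [3.142, 0.0, 0.657]
force: [0.2, -0.1, -1.3]
width: 0.0558
gripper_force: 20.0
eef_pos: [0.5323, 0.0515, 0.114]
ee_rot: [3.141, -0.001, 0.658]
force: [0.0, -1.4, 0.8]
width: 0.0853
gripper_force: 0.0
eef_pos: [0.4546, -0.0762, 0.1142]
ee_rot: [3.141, -0.001, 0.655]
force: [1.0, 0.5, -0.3]
width: 0.0876
gripper_force: 0.0
t35.1 pos [454.6 -76.2 114.2] yaw 0.655 q [ 0.26  0.11 -0.6   0.   -0.85  1.96] F [ 1.   0.5 -0.3] w 0.0876 gf 0.0
pot0 top [([0.538, 0.282, 0.003], 0.93), ([0.625, 0.264, 0.01], 0.92), ([0.611, 0.18, 0.004], 0.82), ([0.772, 0.217, 0.003], 0.72)]
pot0 side [([0.769, 0.223, -0.001], 0.97), ([0.343, 0.064, 0.0], 0.94), ([0.624, 0.271, 0.002], 0.81), ([0.531, 0.278, 0.005], 0.63), ([0.608, 0.185, 0.006], 0.61), ([0.432, -0.107, 0.002], 0.57)]
```

```bash
python3 -m creep '{"translation":[[-11,-17,0],[-11,-17,0],[0,0,0],[0,0,-30],[0,0,-30],[0,0,-26],[0,0,0],[0,0,0]],"spin":[0,0,0,0,0,0,0,0],"gripper":[1,1,1,1,1,1,1,1]}' 20|grep -E "pos|rot|force|width"; python3 -m creep '{"translation":[[0,0,0],[0,0,0],[0,0,0],[0,0,0],[0,0,0],[0,0,0],[0,0,40],[0,0,40]],"spin":[0,0,0,0,0,0,0,0],"gripper":[0.5,0.5,0.5,0.5,0.5,0.5,0.5,0.5]}' |grep -E "pos|rot|force|width";python3 -c "
from h import *
st()"
```

```text
eef_pos: [0.4331, -0.1088, 0.0276]
ee_rot: [-3.141, 0.001, 0.658]
force: [0.5, 0.4, 0.4]
width: 0.0879
gripper_force: 0.0
eef_pos: [0.4313, -0.1095, 0.1075]
ee_rot: [-3.14, 0.004, 0.657]
force: [1.7, 0.3, -1.3]
width: 0.0556
gripper_force: 20.0
t36.9 pos [ 431.3 -109.5  107.5] yaw 0.657 q [ 0.2   0.1  -0.64 -0.   -0.84  2.03] F [ 1.7  0.3 -1.3] w 0.0556 gf 20.0
```

```bash
python3 -m creep '{"translation":[[13,43,0],[13,43,0],[13,43,0],[13,43,0],[13,43,0],[13,43,0],[14,44,0],[0,0,0]],"spin":[0,0,0,0,0,0,0,0],"gripper":[0.5,0.5,0.5,0.5,0.5,0.5,0.5,0.5]}' 20 |grep -E "pos|rot|force|width"; python3 -m creep '{"translation":[[0,0,-20],[0,0,-20],[0,0,0],[0,0,0]],"spin":[0,0,0,0],"gripper":[0.5,0.5,0.5,0.5]}' |grep -E "pos|rot|force|width";python3 -c "
from h import *
st();find('pot0')
f=cams.grab_frame('side');cv2.imwrite('pics/d.png',cv2.resize(f['img'][270:430,230:430,::-1],(700,560)))"
```

```text
eef_pos: [0.5265, 0.1974, 0.1072]
ee_rot: [3.141, -0.001, 0.661]
force: [-0.6, -0.6, -0.1]
width: 0.0557
gripper_force: 20.0
eef_pos: [0.5245, 0.1923, 0.0675]
ee_rot: [3.141, 0.001, 0.657]
force: [0.8, -0.8, -0.9]
width: 0.0556
gripper_force: 20.0
t38.1 pos [524.5 192.3  67.5] yaw 0.657 q [ 0.7   0.33 -0.45  0.   -0.8   1.53] F [ 0.8 -0.8 -0.9] w 0.0556 gf 20.0
pot0 top [([0.344, 0.061, -0.005], 0.88), ([0.609, 0.18, 0.003], 0.75), ([0.771, 0.218, 0.002], 0.67), ([0.522, 0.192, 0.037], 0.52), ([0.624, 0.267, 0.008], 0.42)]
pot0 side [([0.604, 0.18, 0.004], 0.88), ([0.533, 0.281, 0.004], 0.83), ([0.77, 0.221, -0.002], 0.81), ([0.623, 0.271, 0.001], 0.72), ([0.523, 0.191, 0.044], 0.56)]
```

View pics/d.png

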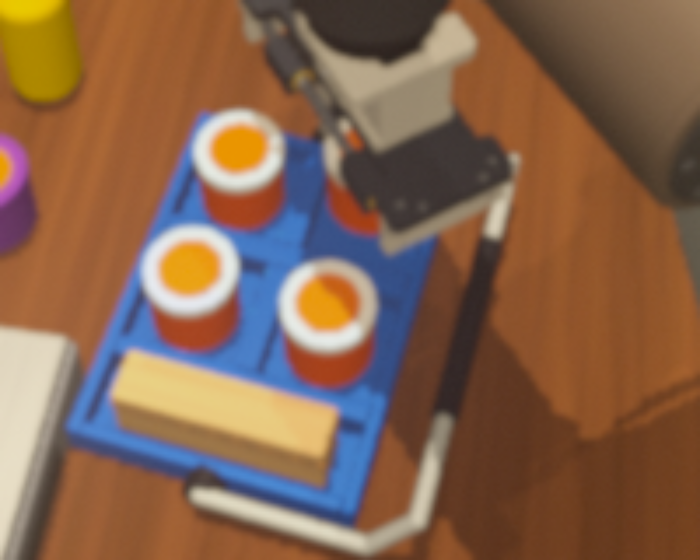

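The side crop shows three pots and the case seated in the carrier, and the fourth pot over its cell at (355,190). Placing it now.

```bash
python3 -m creep '{"translation":[[1,1,-15],[0,0,-10],[0,0,-5],[0,0,-3],[0,0,0],[0,0,0]],"spin":[0,0,0,0,0,0],"gripper":[0.5,0.5,0.5,0.5,0.5,0.5]}' 20 |grep -E "pos|rot|force|width"; python3 -m creep '{"translation":[[0,0,0],[0,0,0],[0,0,0],[0,0,30],[0,0,50],[-20,0,30],[-30,-40,0],[-30,-40,0]],"spin":[0,0,0,0,0,0,0,0],"gripper":[0.78,0.78,0.78,0.78,0.78,0.5,0.5,0.5]}' |grep -E "pos|rot|force|width";python3 -m creep '{"translation":[[0,-40,0],[0,-40,0],[0,0,0],[0,0,0],[0,0,0]],"spin":[0.15,0.15,0.15,0.15,0.15],"gripper":[0.42,0.42,0.42,0.42,0.42]}' |grep -E "pos|rot|force|width";python3 -c "
from h import *
st();[find(n) for n in('pot0','case','handle_grip','handle_hinge','carrier','lamp_knob','meal','button_top')]
f=cams.grab_frame('top');cv2.imwrite('pics/e.png',f['img'][:,:,::-1])"
```

```text
eef_pos: [0.5259, 0.1939, 0.0348]
ee_rot: [3.141, -0.0, 0.657]
force: [0.4, -0.5, -1.1]
width: 0.0552
gripper_force: 20.0
eef_pos: [0.4453, 0.1137, 0.1455]
ee_rot: [-3.142, -0.002, 0.659]
force: [0.8, -0.7, 0.2]
width: 0.05
gripper_force: 0.0
eef_pos: [0.4459, 0.0369, 0.145]
ee_rot: [3.141, -0.001, 1.399]
force: [-0.9, -0.7, -1.1]
width: 0.0371
gripper_force: 0.0
t40.2 pos [445.9  36.9 145. ] yaw 1.399 q [ 0.53  0.05 -0.59  0.   -0.93  2.44] F [-0.9 -0.7 -1.1] w 0.0371 gf 0.0
pot0 top [([0.624, 0.268, 0.008], 0.82), ([0.612, 0.18, 0.002], 0.82), ([0.523, 0.191, 0.001], 0.79), ([0.343, 0.064, 0.002], 0.62), ([0.534, 0.283, 0.003], 0.58), ([0.772, 0.215, 0.003], 0.58)]
pot0 side [([0.771, 0.223, -0.002], 0.93), ([0.607, 0.18, 0.004], 0.85), ([0.628, 0.268, 0.003], 0.8), ([0.531, 0.281, 0.005], 0.8), ([0.522, 0.194, 0.004], 0.7), ([0.595, -0.283, 0.277], 0.7)]
case top [([0.589, 0.343, -0.0], 0.87)]
case side [([0.589, 0.344, 0.007], 0.65)]
handle_grip top [([0.451, 0.272, 0.049], 0.97), ([0.606, -0.288, 0.0], 0.22)]
handle_grip side [([0.459, 0.278, 0.047], 0.77)]
handle_hinge top [([0.578, 0.256, 0.02], 0.96), ([0.588, 0.345, 0.002], 0.62), ([0.441, -0.397, -0.003], 0.35)]
handle_hinge side [([0.581, 0.26, 0.021], 0.7)]
carrier top [([0.579, 0.259, 0.001], 0.75)]
carrier side [([0.577, 0.261, -0.003], 0.79), ([0.523, -0.468, 0.002], 0.66)]
lamp_knob top [([0.597, -0.279, 0.278], 0.79)]
lamp_knob side [([0.597, -0.278, 0.279], 0.81), ([0.584, 0.262, 0.02], 0.73)]
meal top [([0.603, -0.282, -0.001], 0.7)]
meal side [([0.602, -0.284, 0.001], 0.78)]
button_top top [([0.379, -0.253, 0.024], 0.62), ([0.589, 0.342, 0.002], 0.27), ([0.524, -0.47, -0.002], 0.27), ([0.521, 0.529, -0.003], 0.19)]
button_top side []
```

View pics/e.png

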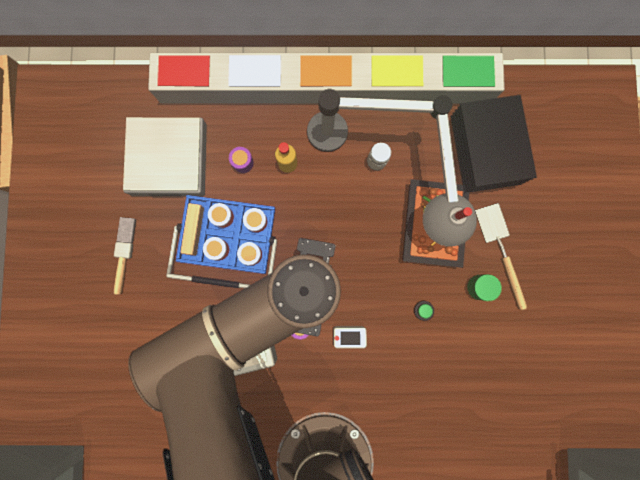

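All four pots at (218,214), (254,219), (214,248) and (249,253) and the case at (191,229) are in the carrier. The lamp is over the meal box. Now the handle grip at (215,281).

```bash
python3 -m creep '{"translation":[[2,48,0],[2,48,0],[2,48,0],[1,48,0],[1,47,0],[0,0,-30],[0,0,-20],[0,0,-10]],"spin":[0.041,0,0,0,0,0,0,0],"gripper":[0.42,0.42,0.42,0.42,0.42,0.42,0.42,0.42]}' 20|grep -E "pos|rot|force|width"; python3 -m creep '{"translation":[[0,0,0],[0,0,0]],"spin":[0,0],"gripper":[0.42,0.42]}' |grep -E "pos|rot|force|width"; python3 - <<'E'
from h import *
st()
f=cams.grab_frame('side');cv2.imwrite('pics/g.png',cv2.resize(f['img'][260:440,260:460,::-1],(700,600)))
a=np.radians(180)-np.arctan2(30,125);th=a-np.linspace(0,1.76,25)
ex=np.array([np.cos(-.132),np.sin(-.132)])
P=np.c_[np.outer(np.cos(th)*128.55,ex),np.sin(th)*128.55]
print(np.diff(P,axis=0).round(1).tolist(), (P[-1]-P[0]).round(0))
E
```

```text
eef_pos: [0.4529, 0.2759, 0.0826]
ee_rot: [-3.14, 0.002, 1.435]
force: [0.4, -0.9, 0.7]
width: 0.0369
gripper_force: 0.0
eef_pos: [0.4543, 0.2764, 0.0852]
ee_rot: [3.141, -0.0, 1.435]
force: [-0.2, 0.5, 0.1]
width: 0.0368
gripper_force: 0.0
t42.9 pos [454.3 276.4  85.2] yaw 1.435 q [ 0.92  0.26 -0.49  0.   -0.82  2.09] F [-0.2  0.5  0.1] w 0.0368 gf 0.0
[[2.5, -0.3, 9.1], [3.2, -0.4, 8.9], [3.8, -0.5, 8.6], [4.4, -0.6, 8.3], [5.0, -0.7, 8.0], [5.6, -0.7, 7.6], [6.1, -0.8, 7.1], [6.6, -0.9, 6.7], [7.1, -0.9, 6.2], [7.5, -1.0, 5.6], [7.9, -1.0, 5.0], [8.2, -1.1, 4.5], [8.5, -1.1, 3.8], [8.8, -1.2, 3.2], [9.0, -1.2, 2.5], [9.2, -1.2, 1.9], [9.3, -1.2, 1.2], [9.3, -1.2, 0.5], [9.3, -1.2, -0.2], [9.3, -1.2, -0.9], [9.2, -1.2, -1.6], [9.1, -1.2, -2.3], [8.9, -1.2, -2.9], [8.6, -1.1, -3.6]] [176. -23.  87.]
```

View pics/g.png

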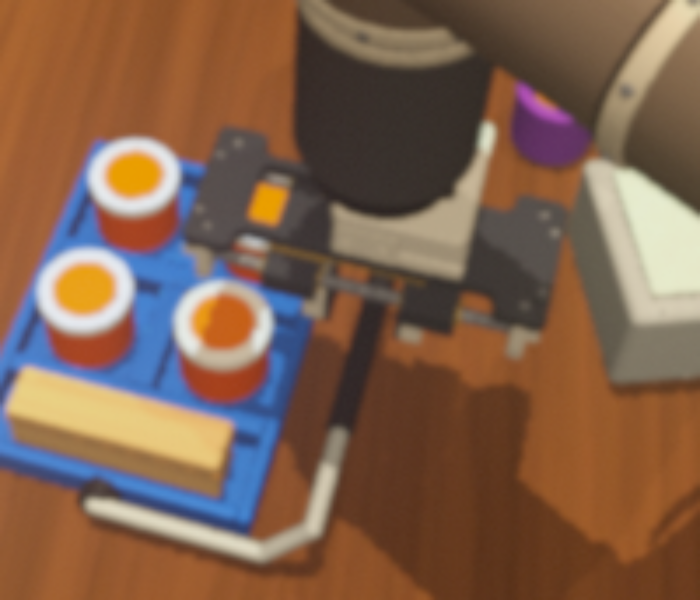

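The fingers at (315,290) and (410,320) straddle the black grip at (370,300). Lowering and gripping.

```bash
python3 -m creep '{"translation":[[0,0,-20],[0,0,-20],[0,0,-13],[0,0,0],[0,0,0],[0,0,0],[0,0,0],[0,0,0]],"spin":[0,0,0,0,0,0,0,0],"gripper":[0.42,0.42,0.42,0.42,0,0,0,0]}' 20|grep -E "pos|rot|force|width"; python3 -m creep '{"translation":[[0,0,0],[0,0,0],[3,0,9],[3,0,9],[4,-1,9],[4,-1,8]],"spin":[0,0,0,0,0,0],"gripper":[0,0,0,0,0,0]}' 25|grep -E "pos|rot|force|width"; python3 -c "
from h import *
st()"
```

```text
eef_pos: [0.4534, 0.2769, 0.0325]
ee_rot: [-3.141, -0.001, 1.434]
force: [-6.4, 2.0, 6.8]
width: 0.0154
gripper_force: 20.0
eef_pos: [0.4659, 0.2751, 0.067]
ee_rot: [-3.139, -0.001, 1.434]
force: [-12.0, 7.8, 3.7]
width: 0.0152
gripper_force: 25.0
t44.4 pos [465.9 275.1  67. ] yaw 1.434 q [ 0.89  0.3  -0.48 -0.   -0.79  2.11] F [-12.    7.8   3.7] w 0.0152 gf 25.0
```

```bash
python3 -m creep '{"translation":[[4,-1,8],[5,-1,8],[6,-1,7],[7,-1,7],[7,-1,6],[7,-1,6],[8,-1,5],[8,-1,4]],"spin":[0,0,0,0,0,0,0,0],"gripper":[0,0,0,0,0,0,0,0]}' 25|grep -E "pos|rot|force|width"; python3 -c "
from h import *
st();find('handle_grip')"
```

```text
eef_pos: [0.5192, 0.2675, 0.1199]
ee_rot: [-3.141, -0.002, 1.436]
force: [-10.0, 3.7, 12.7]
width: 0.015
gripper_force: 25.0
t45.1 pos [519.2 267.5 119.9] yaw 1.436 q [ 0.81  0.3  -0.33 -0.   -0.93  2.2 ] F [-10.    3.7  12.7] w 0.0150 gf 25.0
handle_grip top [([0.58, 0.258, 0.001], 0.74), ([0.518, 0.269, 0.136], 0.72)]
handle_grip side [([0.525, 0.27, 0.132], 0.69), ([0.597, -0.28, 0.276], 0.67)]
```

```bash
python3 -m creep '{"translation":[[9,-1,3],[9,-1,2.5],[9,-1,2],[9,-1,1],[9,-1,0.5],[9,-1,0],[9,-1,-1],[9,-1,-1.5]],"spin":[0,0,0,0,0,0,0,0],"gripper":[0,0,0,0,0,0,0,0]}' 25|grep -E "pos|rot|force|width"; python3 -m creep '{"translation":[[9,-1,-2],[9,-1,-2],[9,-1,-3],[7,-1,-3],[0,0,0]],"spin":[0,0,0,0,0],"gripper":[0,0,0,0,0]}' 25|grep -E "pos|rot|force|width"; python3 -c "
from h import *
st();find('handle_grip')"
```

```text
eef_pos: [0.594, 0.2579, 0.128]
ee_rot: [3.137, -0.001, 1.436]
force: [-1.3, -6.4, 15.7]
width: 0.0151
gripper_force: 25.0
eef_pos: [0.6282, 0.2533, 0.1162]
ee_rot: [3.138, -0.0, 1.434]
force: [3.6, -5.9, 7.7]
width: 0.0151
gripper_force: 25.0
t46.6 pos [628.2 253.3 116.2] yaw 1.434 q [ 0.67  0.44 -0.13  0.   -1.    2.33] F [ 3.6 -5.9  7.7] w 0.0151 gf 25.0
handle_grip top [([0.628, 0.253, 0.137], 0.67)]
handle_grip side [([0.63, 0.253, 0.136], 0.64)]
```

```bash
python3 -m creep '{"translation":[[3,0,-1],[3,0,-1],[0,0,0]],"spin":[0,0,0],"gripper":[0,0,0]}' 25|grep -E "pos|rot|force|width"; python3 -m creep '{"translation":[[0,0,0],[0,0,0],[0,0,0],[0,0,0],[0,0,20],[0,0,40],[0,0,40],[0,0,0]],"spin":[0,0,0,0,0,0,0,0],"gripper":[0.42,0.42,0.42,0.42,0.42,0.42,0.42,0.42]}' 25|grep -E "pos|rot|force|width"; python3 -c "
from h import *
st();find('handle_grip')
f=cams.grab_frame('side');cv2.imwrite('pics/i.png',cv2.resize(f['img'][230:440,220:480,::-1],(700,565)))"
```

```text
eef_pos: [0.6287, 0.2532, 0.1158]
ee_rot: [-3.138, 0.002, 1.435]
force: [-22.5, -3.3, 28.5]
width: 0.0153
gripper_force: 25.0
eef_pos: [0.635, 0.2556, 0.2187]
ee_rot: [3.133, -0.006, 1.435]
force: [0.1, -0.1, -0.4]
width: 0.0371
gripper_force: 0.0
t48.0 pos [635.  255.6 218.7] yaw 1.435 q [ 0.67  0.37  0.01  0.   -1.2   2.34] F [ 0.1 -0.1 -0.4] w 0.0371 gf 0.0
handle_grip top [([0.627, 0.25, 0.137], 0.87)]
handle_grip side [([0.632, 0.254, 0.136], 0.76)]
```

View pics/i.png

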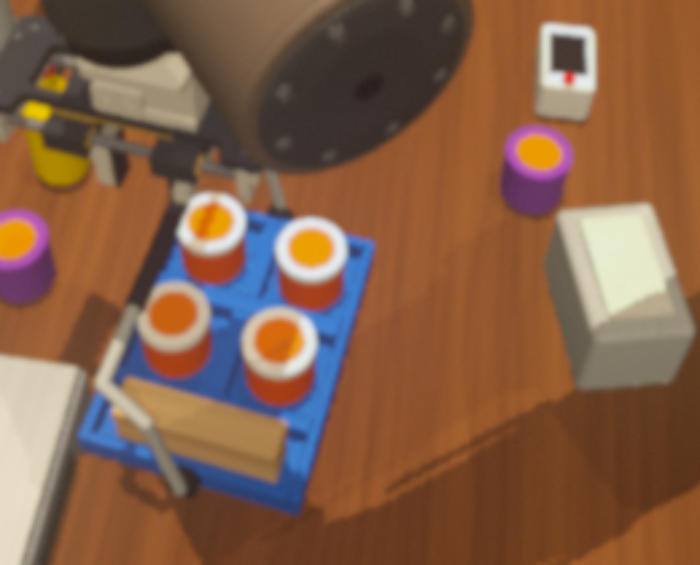

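The handle stands over its far side at (110,380), with the force at the stop felt. Pots and case are in place. Now the green button.

```bash
python3 -m creep '{"translation":[[-22,-40,0],[-22,-40,0],[-22,-40,0],[-22,-40,0],[-22,-40,0],[-22,-40,0],[-22,-40,0],[-22,-40,0]],"spin":[-0.12,-0.12,-0.12,-0.12,-0.12,-0.12,-0.12,-0.12],"gripper":[0,0,0,0,0,0,0,0]}' 20|grep -E "pos|rot|force|width"; python3 -m creep '{"translation":[[-20,-48,0],[-20,-48,0],[-20,-48,0],[-19,-48,0],[0,0,0],[0,0,0],[0,0,0]],"spin":[-0.12,-0.12,-0.12,-0.115,0,0,0],"gripper":[0,0,0,0,0,0,0]}' 20|grep -E "pos|rot|force|width"; python3 - <<'E'
from h import *
st();find('button_top')
uv=[];fs=[]
for c in('top','side'):
    f=cams.grab_frame(c);hsv=cv2.cvtColor(f['img'],cv2.COLOR_RGB2HSV);m=cv2.inRange(hsv,(50,120,60),(80,255,255))
    k,l,s,ce=cv2.connectedComponentsWithStats(m)
    e=proj(f,[.38,-.257,.024])
    for j in range(1,k):
        if s[j,4]>30 and np.hypot(*(ce[j]-e))<20: print(c,s[j],ce[j],back(f,ce[j],.024).round(4));uv.append(ce[j]);fs.append(f)
if len(uv)==2:print(tri(fs,uv))
E
```

```text
eef_pos: [0.4542, -0.0671, 0.2111]
ee_rot: [-3.141, 0.002, 0.47]
force: [0.4, -0.5, 0.5]
width: 0.0005
gripper_force: 0.0
eef_pos: [0.3797, -0.2502, 0.2115]
ee_rot: [-3.141, 0.001, 0.0]
force: [-0.2, 0.6, 0.1]
width: 0.0003
gripper_force: 0.0
t49.7 pos [ 379.7 -250.2  211.5] yaw 0.000 q [-0.15 -0.   -0.47 -0.   -1.1   1.72] F [-0.2  0.6  0.1] w 0.0003 gf 0.0
button_top top [([0.589, 0.345, 0.002], 0.55)]
button_top side [([0.382, -0.258, 0.025], 0.54)]
side [401 200  12  11 103] [406.41747573 205.0776699 ] [ 0.3813 -0.2509  0.024 ]
```

```bash
python3 -m creep '{"translation":[[1,-6,-40],[0,0,-40],[0,0,-40],[0,0,-35],[0,0,-15],[0,0,-5],[0,0,0],[0,0,0]],"spin":[0,0,0,0,0,0,0,0],"gripper":[0,0,0,0,0,0,0,0]}' 20|grep -E "pos|rot|force|width"; python3 -m creep '{"translation":[[0,0,-3],[0,0,-3],[0,0,-3],[0,0,-3],[0,0,0]],"spin":[0,0,0,0,0],"gripper":[0,0,0,0,0]}' 20|grep -E "pos|rot|force|width"
```

```text
eef_pos: [0.3817, -0.2566, 0.038]
ee_rot: [3.141, -0.001, 0.0]
force: [-0.1, 0.1, 0.5]
width: 0.0001
gripper_force: 0.0
eef_pos: [0.3804, -0.2566, 0.0247]
ee_rot: [-3.141, 0.001, -0.0]
force: [0.6, -1.2, -0.2]
width: 0.0004
gripper_force: 0.0
```

```bash
python3 -m creep '{"translation":[[0,0,-2],[0,0,-2],[0,0,-2],[0,0,-2],[0,0,0]],"spin":[0,0,0,0,0],"gripper":[0,0,0,0,0]}' 20|grep -E "pos|force"; python3 -m creep '{"translation":[[0,0,-1],[0,0,-1],[0,0,0],[0,0,0]],"spin":[0,0,0,0],"gripper":[0,0,0,0]}' 20|grep -E "pos|force"
```

```text
eef_pos: [0.3807, -0.2566, 0.0169]
force: [-0.9, 0.6, 4.1]
gripper_force: 2.3
eef_pos: [0.3808, -0.2567, 0.016]
force: [-4.4, 3.8, 18.0]
gripper_force: 9.4
```

The force climbed at about 4 N near the spring's full travel and then hit the hard stop at z = 16 mm. The button is fully pressed. Lifting off and doing a last check.

```bash
python3 -m creep '{"translation":[[0,0,20],[0,0,40],[0,0,40],[0,0,40],[-10,40,0],[0,40,0],[0,40,0],[0,0,0]],"spin":[0,0,0,0,0,0,0,0],"gripper":[0,0,0,0,0,0,0,0]}' 20|grep -E "pos|force"; python3 -c "
from h import *
st();[find(n) for n in('pot0','case','handle_grip','lamp_knob','meal','button_top')]
f=cams.grab_frame('top');cv2.imwrite('pics/z.png',f['img'][:,:,::-1])"
```

```text
eef_pos: [0.371, -0.1334, 0.1554]
force: [0.4, 0.3, -0.1]
gripper_force: 0.0
t53.0 pos [ 371.  -133.4  155.4] yaw 0.004 q [ 0.16 -0.06 -0.67 -0.   -0.96  1.41] F [ 0.4  0.3 -0.1] w 0.0007 gf 0.0
pot0 top [([0.536, 0.281, 0.006], 0.96), ([0.612, 0.181, 0.001], 0.83), ([0.771, 0.215, 0.002], 0.81), ([0.524, 0.192, 0.004], 0.77), ([0.624, 0.264, 0.008], 0.58), ([0.344, 0.061, 0.0], 0.52)]
pot0 side [([0.606, 0.182, 0.006], 0.93), ([0.626, 0.271, 0.003], 0.86), ([0.772, 0.224, 0.001], 0.82), ([0.525, 0.195, 0.005], 0.67), ([0.345, 0.062, 0.001], 0.61), ([0.534, 0.277, 0.004], 0.57)]
case top [([0.591, 0.344, 0.001], 0.84)]
case side [([0.588, 0.345, 0.008], 0.67)]
handle_grip top [([0.625, 0.251, 0.141], 0.86)]
handle_grip side [([0.633, 0.254, 0.137], 0.6), ([0.59, 0.346, 0.008], 0.49)]
lamp_knob top [([0.595, -0.278, 0.278], 0.8), ([0.58, 0.258, -0.002], 0.58), ([0.763, 0.101, -0.002], 0.49)]
lamp_knob side [([0.598, -0.281, 0.273], 0.69)]
meal top [([0.604, -0.287, 0.004], 0.66)]
meal side [([0.602, -0.282, -0.001], 0.97), ([0.598, -0.279, 0.28], 0.51)]
button_top top [([0.523, 0.53, -0.001], 0.42)]
button_top side [([0.383, -0.26, 0.022], 0.42)]
```

View pics/z.png

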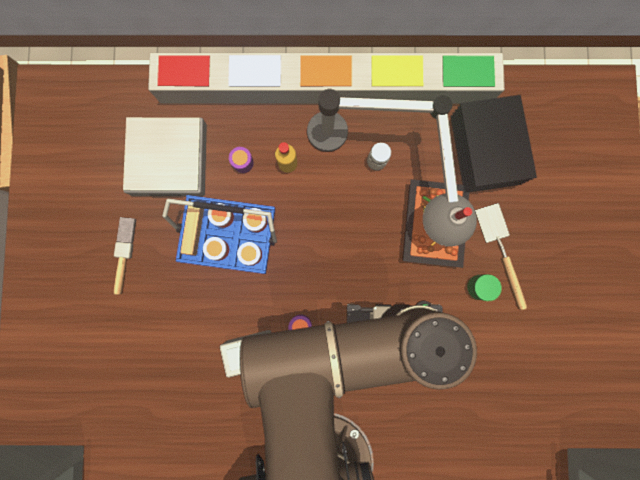

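The final picture shows the handle seated at (220,207), four pots and the case in the carrier, and the lamp over the meal box at (450,220). The bystanders are where they were.

```bash
python3 -c "
from station import arm;print(arm.job_done())"
```

```text
the job is handed in; nothing more can be done
None
```

I handed the job in at about 53 s of robot time with every step carried out: lamp over the meal box, four pots and the case in the carrier, handle at its end stop, then the button pressed and released; the judge's verdict was not shown.

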